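# Hold a module in the high-voltage test box with tongs

### The arm

A 6-joint arm with a two-finger parallel gripper is mounted at the origin on the work surface. World frame = base frame: x ahead of the robot, y to its left, z up, the work surface at z = 0. Lengths are in m, angles in rad, forces in N, time in s.
With the tool pointing down it reaches from about 0.325 to 0.9 m from the base axis. Payload 6.1 kg.
Tool frame: the origin (TCP) lies midway between the tips of the shut fingers; the grasp point (between the pads) lies 19 mm behind it; z points along the fingers, y is the line along which they close (so a half turn about z gives the same grasp; the last joint's range is limited). The gripper opens to 87 mm and grips with 3 to 60 N. Pads are 19 mm wide; open, the fingers measure 117 mm over their backs; the gripper's body (75 mm by 190 mm) begins 51 mm behind the grasp point.
Start: joints at [-1.374, 0.22, 1.526, -0, 1.395, -0.126], TCP at [0.198, -0.593, 0.223] pointing down, gripper open.
Joint ranges: [-2.98, 2.98], [-0.91, 2.08], [0.09, 2.57], [-1.24, 4.39], [0.2, 2.65], [-2.68, 2.68]. Speed limits (rad/s): [2.57, 2.57, 3.01, 3.14, 3.14, 3.14].

### API

Orientations are given as a unit quaternion [w, x, y, z].
In Python, from station import ctrl gives the robot as it stands.
- The arm moves only by the tool drive_tool, never from a script. Its argument "rows" is a list of rows, each a list of 7 numbers: the gripper command: -1 is fully open, 1 is shut, values between are in proportion, then the shift along the tool's x, y, z in m, then the turn, a rotation vector about the tool's x, y, z in rad. In form: [[grip, tx, ty, tz, wx, wy, wz], ...]. A call has 1 to 20 rows; each row shifts and turns the commanded pose from where the row before left it, along the tool's axes as they then stand; what a row does not reach is not made up. A row lasts 1/8 s, in which the tool goes at most 62.5 mm and 10.7 degrees, less where a joint would pass 70% of its speed; a pose out of reach is approached as far as the arm can. A call with a gripper value outside its range is refused whole. The fingers move at their own pace and stop on an object; "newtons" is the grip in N (left out, the last holds). Time passes only in rows, so rows that do not move let the fingers close. It gives the time, the measured TCP pose, the force, the opening and the grip force at its end, in the units of the state.
- ctrl.state(): the state, without advancing time (a new reading comes with each control period).
- ctrl.grab_frame(name): name is "scene" or "side" or "wrist"; returns a dict with "color" (384x512x3 uint8, red, green, blue), "range_z" (384x512 float32, m along the optical axis (not along the pixel's ray), 0 where there is no reading), "intrinsics" (3x3 intrinsics, pixels), "dist" ([k1, k2, p1, p2, k3] as OpenCV has them; the pictures are not rectified), "view" (4x4, takes a point from world to camera coordinates). Camera axes: x right, y down, z forward; pixel columns grow to the right and rows downward; lengths in m; the calibration is good to about 2 mm. A picture is of the moment at which its call begins.
- ctrl.finish_job(): hands the job in; it is judged then, once.
The state is a dict: "clock": time; "joint_pos": joint angles; "dq": joint speeds; "tau": joint torques, N m; "tool_pos": TCP position; "tool_rot": TCP orientation; "force": force on the tool from outside, world axes, zero at the start; "torque": the same for the moment, N m; "gripper_width": finger opening in m; "finger_force": force on a finger pad.
Only numpy, scipy, OpenCV 4.12 (cv2) and the standard library are available. Lean on these libraries where they do the work, as an engineer would, in place of code of your own. Each camera call takes 0.05 s, during which the arm holds its last target. There are 200 camera calls.

### The job

Take the orange insulating tongs from their stand and use them to pull the green module upright out of the rack, without the gripper itself touching the module. Pass the module foot first through the slot in the yellow guard plate of the test box until the white line round its middle is level with the top of the plate, and finish holding it there with the tongs, hanging clear of the box floor; do not let go or put anything down. Leave the other two modules in the rack and the other things on the bench where they are.

Things in the scene. Friction and masses are not known exactly. Their poses are not given: they have to be found in the camera images.
- tongs_grip (a point): (All sizes in mm.) Point to grip the tongs, midway between their two upright orange legs, 75 above the tips. They stand tips down in a grey stand, 110 tall, 90 g. z up; the legs close along y. Legs' grip part: 16 wide in x, from 27 below to 20 above this point, 40 wide over the outsides in y when free. Black bridge block on top, 22 (y) by 18 (x), from 21 to 35 above this point.
- tongs_tip (a point): Point midway between the ends of the tongs' tips, 75 below tongs_grip; same axes. Each tip is 14 wide in x, 4 thick in y, up to 48 above this point. Gap between the tips = width over the legs' grip part less 16: 24 free, 20 when the gripper holds the legs at 36 wide, 8 (24 wide) with the module between.
- leg_l (a joint): Inward travel of the left (+y) leg of the tongs, m: 0 free, 0.008 on the module, 0.011 at its stop. The legs stay parallel and spring apart: 5 N each when free, 9 N at 0.008. So a gripper kept at a width of 36 carries the tongs open, squeezing closes them (20 N or more to carry the module), opening beyond 40 drops them.
- leg_r (a joint): The same for the right (-y) leg.
- stand: Grey fixed stand of the tongs: an upright pocket 38 by 22 inside (y by x), rim 40 above the bench, floor 6 above the bench on which the tongs' tips stand; foot plate 80 by 90. Origin on the bench under the pocket's centre. Lift the tongs straight up by 40 to clear it.
- module_center (a point): Centre (half-way up) of the green module, a plastic block 26 (x) by 8 (y) by 60 tall (z up), white line round its middle, brass contact at its foot, 30 to 60 g. Its lower 20 are in a pocket of the rack; its top is 30 above this point. Grip it across y with the tongs, ends of the tips 10 to 15 above this point (above the white line).
- module_red_center (a point): Centre of a red module of the same size, standing in another pocket of the rack: leave it. Same axes.
- module_white_center (a point): Centre of a white module (black line) of the same size, standing in another pocket of the rack: leave it. Same axes.
- rack: Black fixed rack block 50 (x) by 150 (y) by 25 high with three pockets in a row along y, 44 apart (the middle one at its centre), each 27.5 by 9.5 and 20 deep. Origin on the bench under its centre. The green module may be in any of the three.
- slot (a point): Centre of the slot's mouth, in the top face of the yellow guard plate, 100 above the bench. The slot is 28 (along x) by 10 (along y), 2 larger than the module both ways, in a plate 6 thick with a 2 wide black bevel round the mouth; the box is hollow for 88 below it. z up. Either way round of the module fits.
- testbox: Fixed test box 130 (x) by 110 (y) by 100 high with clear sides; origin on the bench under its middle, slot above it, same axes.
- screwdriver: Screwdriver lying on the bench, bystander.
- pliers: Black pliers lying on the bench, bystander.
- spool: White spool, 56 across and 38 high, bystander.
- multimeter: Dark grey hand multimeter 160 by 80 by 35 lying on the bench, bystander.
- cleaner: Spray can 52 across and 150 tall standing on the bench, bystander; origin under its centre.
Not all that is in view belongs to the job. Of the things that look like the testbox, take the one that is farthest to the robot's left at the start.

How it is judged:
By the outcome, as a careful person would: the job done as asked, in the order asked, and still so for the second after the job is handed in, while the arm keeps its last pose, push and grip.
It also fails if it takes over 70 s, if anything falls off the work surface, if the arm or the gripper's body presses on something with over 40 N, if the wrist force passes 120 N, or if a joint passes its speed limit or range.

## Working session

There is one attempt and no reset: what is moved stays moved. The work goes in short steps, Python scripts to look and compute and a tool call to move; the robot and the scene stay as the last step left them, time stands still between calls to the robot, and variables do not carry over. Pictures are saved under pics/ and viewed, at most 12 in all, crops included, and the job is handed in when it is done.

Besides the shell and the picture viewer there is one more tool, called as a command line: name --pt "numbers of a row" for each row, then --argument value for the rest. drive_tool: Moves the arm, as the interface text tells. Its arguments: {"type":"object","properties":{"rows":{"type":"array"},"newtons":{"type":"number"}},"required":["rows"]}

```bash
mkdir -p pics; ls
cat > h.py <<'E'
import numpy as np, cv2, pickle
from station import ctrl
def grab(n,tag):
    f=ctrl.grab_frame(n); pickle.dump(f,open(f'pics/{tag}.pkl','wb'))
    cv2.imwrite(f'pics/{tag}.png',f['color'][:,:,::-1]); return f
def load(tag): return pickle.load(open(f'pics/{tag}.pkl','rb'))
def world(f):
    h,w=f['range_z'].shape
    u,v=np.meshgrid(np.arange(w),np.arange(h))
    p=np.stack([u,v],-1).reshape(-1,1,2).astype(np.float64)
    n=cv2.undistortPoints(p,f['intrinsics'],f['dist'],None).reshape(h,w,2)
    z=f['range_z'].astype(float)
    c=np.dstack([n[...,0]*z,n[...,1]*z,z])
    V=np.array(f['view']);R=V[:3,:3];t=V[:3,3]
    X=(c-t)@R; X[z==0]=np.nan
    return X
def proj(f,P):
    V=np.array(f['view']); r,_=cv2.Rodrigues(V[:3,:3])
    return cv2.projectPoints(np.array(P,float).reshape(-1,3),r,V[:3,3],f['intrinsics'],f['dist'])[0].reshape(-1,2)
E
python3 - <<'E'
from h import *
a=grab('scene','s0');b=grab('side','d0');c=grab('wrist','w0')
print(ctrl.state())
for f in(a,b,c):
    V=np.array(f['view']);print(-V[:3,:3].T@V[:3,3],V[2,:3],f['intrinsics'][0,0])
cv2.imwrite('pics/all.png',cv2.resize(np.hstack([a['color'],b['color']])[:,:,::-1],(800,300)))
E
```

```text
pics
{'clock': 0.15, 'joint_pos': array([-1.37403846e+00,  2.21030949e-01,  1.52732191e+00,  8.51242230e-06,
        1.39467625e+00, -1.26098863e-01]), 'dq': array([-6.14170925e-04, -2.77113196e-03, -1.00416707e-03, -1.67806527e-04,
       -4.11976131e-05, -1.73431905e-03]), 'tau': array([-3.05857911e-04, -4.95191574e+01, -3.87881076e+01,  6.99699833e-02,
        5.31673443e-02, -7.07869935e-05]), 'tool_pos': array([ 0.19820829, -0.5922586 ,  0.22171121]), 'tool_rot': array([-7.17927247e-04,  9.86998578e-01,  1.60727384e-01, -2.11821188e-05]), 'force': array([ 0.73845061, -0.38004582,  0.3786208 ]), 'torque': array([-0.0091234 , -0.01393079,  0.06880974]), 'finger_force': 0.0, 'gripper_width': 0.08687389127926211}
[1.02750803 0.64427491 1.07618641] [-0.40029749 -0.46233414 -0.79120735] 443.7421442956036
[ 0.39061771 -0.99090535  0.86344075] [ 0.10051156  0.80962388 -0.578279  ] 445.03958829452375
[ 0.26289311 -0.56991641  0.3843965 ] [-0.24059013 -0.07874449 -0.96742736] 271.3794629878304
```

View pics/s0.png

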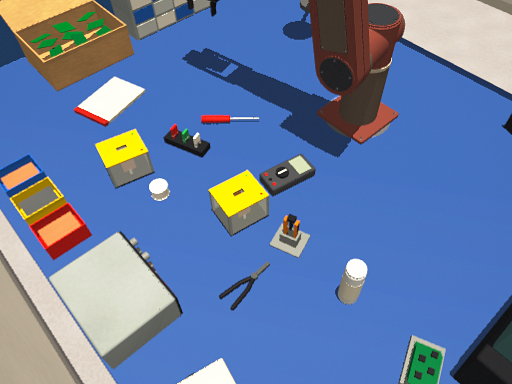

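View pics/d0.png

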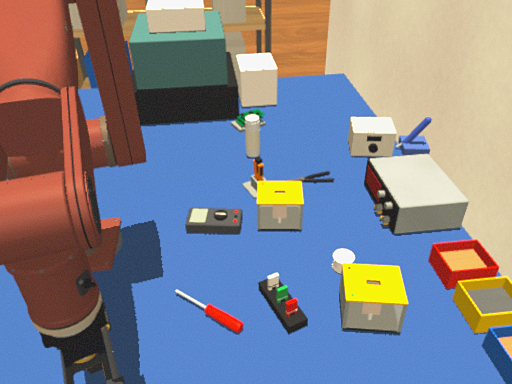

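The scene view shows the orange tongs at (291,228), the rack at (187,140) with green in the middle pocket, and two yellow boxes at (123,157) and (240,200). In the side view the box near the tongs, at (280,200), is farther along +y, so that is the target.

Run:
```python
from h import *
for tag in('s0','d0'):
    f=load(tag);X=world(f);hsv=cv2.cvtColor(f['color'],cv2.COLOR_RGB2HSV).astype(int)
    H,S,V=hsv[...,0],hsv[...,1],hsv[...,2];z=X[...,2]
    ok=(X[...,0]>.2)&(X[...,0]<.9)&(abs(X[...,1])<.65)
    def rep(n,m,minpx=4):
        k,l,st,ce=cv2.connectedComponentsWithStats((m&ok).astype(np.uint8))
        for i in range(1,k):
            if st[i,4]>=minpx:
                P=X[l==i];c,sz,a=cv2.minAreaRect((P[:,:2]*1000).astype(np.float32))
                print(tag,n,ce[i].round(),st[i,4],'c',np.round(c),'sz',np.round(sz),'a',round(a,1),'z',P[:,2].min().round(3),P[:,2].max().round(3),'med',np.median(P,0).round(3))
    rep('yel',(H>22)&(H<34)&(S>150)&(z>.09)&(z<.11),100)
    rep('green',(H>45)&(H<80)&(S>120)&(z>.02)&(z<.09),8)
    rep('red',((H<6)|(H>174))&(S>150)&(z>.04)&(z<.09),8)
    rep('orange',(H>6)&(H<20)&(S>150)&(z>.03)&(z<.13),8)
    rep('blackrack',(V<60)&(z>.018)&(z<.032),30)
    rep('blacktop',(V<60)&(z>.095)&(z<.13),8)
```

```text
s0 yel [121. 148.] 1081 c [ 726. -332.] sz [119. 129.] a 78.0 z 0.093 0.106 med [ 0.729 -0.329  0.1  ]
s0 yel [238. 193.] 1409 c [576.  41.] sz [114. 131.] a 81.3 z 0.095 0.106 med [0.579 0.043 0.1  ]
s0 green [185. 135.] 62 c [ 521. -300.] sz [51. 22.] a 62.1 z 0.022 0.068 med [ 0.529 -0.286  0.055]
s0 green [418. 355.] 283 c [554. 634.] sz [32. 96.] a 89.9 z 0.02 0.053 med [0.549 0.639 0.045]
s0 red [174. 130.] 50 c [ 543. -329.] sz [30. 11.] a 26.6 z 0.04 0.068 med [ 0.542 -0.327  0.056]
s0 orange [285. 225.] 59 c [542. 194.] sz [18. 11.] a 34.2 z 0.031 0.115 med [0.546 0.196 0.079]
s0 orange [296. 229.] 52 c [532. 222.] sz [14. 11.] a 19.9 z 0.037 0.103 med [0.535 0.225 0.081]
s0 blackrack [187. 143.] 361 c [ 528. -286.] sz [ 53. 150.] a 19.7 z 0.018 0.031 med [ 0.531 -0.276  0.025]
s0 blackrack [287. 182.] 149 c [402.  68.] sz [ 62. 169.] a 56.0 z 0.018 0.032 med [0.415 0.073 0.025]
s0 blacktop [291. 219.] 56 c [535. 208.] sz [19. 21.] a 33.9 z 0.098 0.12 med [0.538 0.209 0.115]
s0 blacktop [126. 238.] 8 c [887. -45.] sz [ 2. 22.] a 2.6 z 0.095 0.098 med [ 0.887 -0.047  0.096]
s
[... 684 characters left out ...]

d0 green [278. 301.] 8 c [ 515. -298.] sz [ 5. 10.] a 70.1 z 0.024 0.031 med [ 0.515 -0.298  0.027]
d0 red [373. 180.] 197 c [882. 104.] sz [  8. 121.] a 0.9 z 0.04 0.088 med [0.881 0.102 0.067]
d0 red [291. 305.] 110 c [ 540. -333.] sz [27.  9.] a 18.1 z 0.04 0.069 med [ 0.538 -0.335  0.058]
d0 orange [258. 170.] 116 c [533. 202.] sz [16. 46.] a 20.9 z 0.032 0.11 med [0.531 0.202 0.069]
d0 blackrack [265. 292.] 42 c [ 493. -260.] sz [11. 62.] a 18.4 z 0.019 0.027 med [ 0.491 -0.26   0.023]
d0 blackrack [290. 320.] 85 c [ 524. -342.] sz [41. 88.] a 51.1 z 0.018 0.028 med [ 0.529 -0.357  0.022]
d0 blacktop [258. 160.] 20 c [531. 200.] sz [13. 23.] a 56.2 z 0.105 0.117 med [0.531 0.198 0.113]
```

View pics/w0.png

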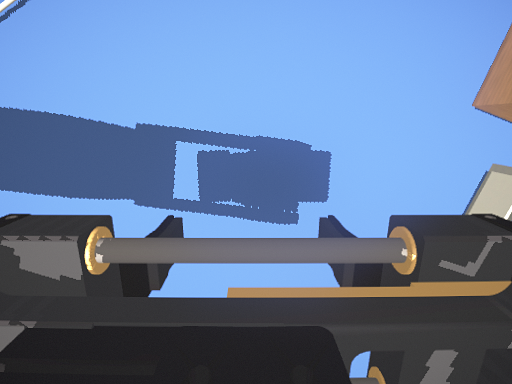

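The wrist view shows only empty bench and the open fingers. Positions measured so far:
- tongs near (0.535, 0.208), yaw about 20°
- rack near (0.528, -0.286), yaw about 20°, green in the middle
- target box near (0.576, 0.040), yaw about -9°

Next I fly to above the tongs.

drive_tool --pt "-1 0.026 -0.0325 0 0 0 0" --pt "-1 0.026 -0.0325 0 0 0 0" --pt "-1 0.026 -0.0325 0 0 0 0" --pt "-1 0.026 -0.0325 0 0 0 0" --pt "-1 0.026 -0.0325 0 0 0 0" --pt "-1 0.026 -0.0325 0 0 0 0" --pt "-1 0.026 -0.0325 0 0 0 0" --pt "-1 0.026 -0.0325 0 0 0 0" --pt "-1 0.026 -0.0325 0 0 0 0" --pt "-1 0.026 -0.0325 0 0 0 0" --pt "-1 0.026 -0.0325 0 0 0 0" --pt "-1 0.026 -0.0325 0 0 0 0" --pt "-1 0.026 -0.0325 0 0 0 0" --pt "-1 0.026 -0.0325 0 0 0 0" --pt "-1 0.026 -0.0325 0 0 0 0" --pt "-1 0.026 -0.0325 0 0 0 0" --pt "-1 0.026 -0.0325 0 0 0 0" --pt "-1 0.026 -0.0325 0 0 0 0" --pt "-1 0.026 -0.0325 0 0 0 0" --pt "-1 0.026 -0.0325 0 0 0 0"

```text
clock: 2.65
tool_pos: [0.4854, 0.19, 0.2223]
tool_rot: [0.0, 0.987, 0.161, -0.0]
force: [0.1, 0.0, -0.1]
gripper_width: 0.0874
finger_force: 0.0
```

drive_tool --pt "-1 0 0 0 0 0 0" --pt "-1 0 0 0 0 0 0"

```text
clock: 2.9
tool_pos: [0.4847, 0.1883, 0.2221]
tool_rot: [0.0, 0.987, 0.161, -0.001]
force: [-0.5, 0.7, -0.3]
gripper_width: 0.0873
finger_force: 0.0
```

```bash
cat >> h.py <<'E'
from scipy.spatial.transform import Rotation as Ro
def pose():
    s=ctrl.state();q=s['tool_rot'];R=Ro.from_quat([q[1],q[2],q[3],q[0]]).as_matrix()
    print('t',s['clock'],'p',s['tool_pos'].round(4),'x-yaw',np.degrees(np.arctan2(R[1,0],R[0,0])).round(2),'zax',R[:,2].round(4),'F',s['force'].round(1),'w',round(s['gripper_width'],4),'ff',s['finger_force'])
    return s,R
E
python3 - <<'E'
from h import *
s,R=pose();f=grab('wrist','w1');X=world(f)
hsv=cv2.cvtColor(f['color'],cv2.COLOR_RGB2HSV).astype(int);H,S,V=hsv[...,0],hsv[...,1],hsv[...,2];z=X[...,2]
near=(abs(X[...,0]-.535)<.06)&(abs(X[...,1]-.208)<.06)
for n,m in(('top',near&(z>.108)&(z<.122)),('rim',near&(z>.036)&(z<.044)),('legtop',near&(z>.09)&(z<.105)&(S>150)),('foot',near&(z>.002)&(z<.03)&(S<60))):
    P=X[m]
    if len(P)>5: print(n,len(P),cv2.minAreaRect((P[:,:2]*1000).astype(np.float32)),np.median(P,0).round(4))
E
```

```text
t 2.9 p [0.4847 0.1883 0.2221] x-yaw 18.52 zax [-1.1e-03 -7.0e-04 -1.0e+00] F [-0.5  0.7 -0.3] w 0.0873 ff 0.0
top 421 ((534.1403198242188, 207.1416015625), (18.12018394470215, 21.56163215637207), 19.536266326904297) [0.5344 0.2071 0.1166]
rim 336 ((533.9756469726562, 207.19332885742188), (34.14659118652344, 49.436485290527344), 19.97671890258789) [0.5433 0.2084 0.0407]
legtop 226 ((534.3080444335938, 207.12744140625), (15.644309043884277, 38.88661575317383), 20.128437042236328) [0.5344 0.198  0.1018]
foot 2877 ((534.0503540039062, 207.1094970703125), (80.35265350341797, 89.9100570678711), 20.01515007019043) [0.5403 0.2075 0.0048]
```

View pics/w1.png

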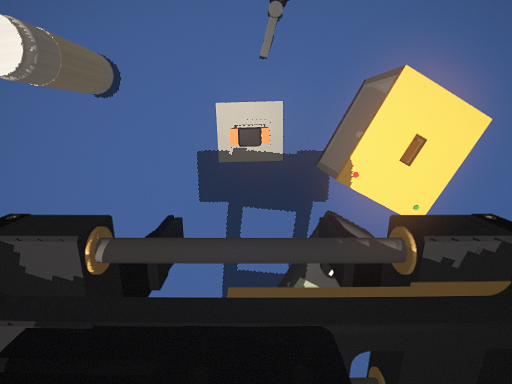

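The tongs stand at pixel (250,136) and give consistent sizes: (0.5342, 0.2071), yaw 20.0°. The slot is visible at (413,150). I'll measure the slot and the can from this frame while moving above the tongs.

drive_tool --pt "-1 0.02 -0.001 0.01 0 0 -0.013" --pt "-1 0.02 -0.001 0.01 0 0 -0.013" --pt "-1 0.013 0 0.02 0 0 0" --pt "-1 0 0 0.02 0 0 0" --pt "-1 0 0 0 0 0 0"

```text
clock: 3.58
tool_pos: [0.5325, 0.2067, 0.1601]
tool_rot: [0.0, 0.985, 0.173, -0.002]
force: [0.0, -0.4, -0.4]
gripper_width: 0.0871
finger_force: 0.0
```

Run:
```python
from h import *
pose()
f=load('w1');X=world(f);hsv=cv2.cvtColor(f['color'],cv2.COLOR_RGB2HSV).astype(int);H,S,V=hsv[...,0],hsv[...,1],hsv[...,2]
z=X[...,2]
P=X[(H>20)&(H<36)&(S>150)&(z>.094)&(z<.106)]
print('plate',cv2.minAreaRect((P[:,:2]*1000).astype(np.float32)),np.median(P,0))
# intersect pixel rays of the dark mouth with z=0.1
h,w=z.shape;u,v=np.meshgrid(np.arange(w),np.arange(h));n=cv2.undistortPoints(np.stack([u,v],-1).reshape(-1,1,2).astype(float),f['intrinsics'],f['dist'],None).reshape(h,w,2)
Vm=np.array(f['view']);R=Vm[:3,:3];c=-R.T@Vm[:3,3];d=np.dstack([n,np.ones((h,w))])@R
Q=c+d*((.1-c[2])/d[...,2])[...,None]
box=(u>390)&(u<440)&(v>125)&(v<175);m=box&~((H>20)&(H<36)&(S>150)&(V>150))
k,l,st,ce=cv2.connectedComponentsWithStats(m.astype(np.uint8));
for i in range(1,k):
    if st[i,4]>20: print('slot',st[i,4],ce[i],cv2.minAreaRect((Q[l==i][:,:2]*1000).astype(np.float32)))
# can from scene
f=load('s0');X=world(f);m=(abs(X[...,2]-.15)<.006)&(X[...,1]>.2)&(X[...,0]<.8)&(X[...,0]>.3);P=X[m];print('can',len(P),np.median(P,0),cv2.minAreaRect((P[:,:2]*1000).astype(np.float32)))
```

```text
t 3.575 p [0.5325 0.2067 0.1601] x-yaw 19.93 zax [-0.0048 -0.0013 -1.    ] F [ 0.  -0.4 -0.4] w 0.0871 ff 0.0
plate ((575.92041015625, 39.64808654785156), (111.718505859375, 129.23248291015625), 80.90272521972656) [0.59704257 0.00759609 0.10069898]
slot 1720 [408.98372093 150.17383721] ((575.5281372070312, 37.342567443847656), (50.42229461669922, 56.17512512207031), 18.90589714050293)
can 1344 [0.50345581 0.73156872 0.15080023] ((523.0679931640625, 595.517822265625), (156.14944458007812, 371.8639221191406), 25.172531127929688)
```

Run:
```python
from h import *
f=load('s0');X=world(f);print(X[268,355],X[266,352],X[270,358])
f=load('w1');X=world(f);hsv=cv2.cvtColor(f['color'],cv2.COLOR_RGB2HSV)
print(hsv[150,400:430:2].tolist())
```

```text
[0.54263087 0.42297956 0.14785003] [0.5452041  0.415549   0.15058864] [0.54209932 0.43130264 0.14901035]
[[26, 149, 253], [25, 150, 254], [26, 150, 255], [14, 168, 140], [13, 167, 147], [13, 165, 147], [13, 166, 146], [15, 169, 152], [17, 176, 154], [13, 165, 119], [19, 170, 233], [26, 150, 255], [25, 150, 253], [25, 150, 253], [25, 150, 253]]
```

drive_tool --pt "-1 0.0015 0 0.025 0 0 0" --pt "-1 0 0 0.025 0 0 0" --pt "-1 0 0 0 0 0 0" --pt "-1 0 0 0 0 0 0"

```text
clock: 4.08
tool_pos: [0.5366, 0.2085, 0.1141]
tool_rot: [-0.0, 0.985, 0.173, 0.001]
force: [-0.1, -0.4, -0.3]
gripper_width: 0.087
finger_force: 0.0
```

drive_tool --pt "-1 -0.0025 0.0005 0.026 0 0 0" --pt "-1 0 0 0.026 0 0 0" --pt "-1 0 0 0 0 0 0" --pt "-1 0 0 0 0 0 0" --newtons 30

```text
clock: 4.58
tool_pos: [0.5351, 0.2074, 0.0625]
tool_rot: [-0.0, 0.985, 0.174, 0.001]
force: [-0.2, 0.1, 0.9]
gripper_width: 0.0871
finger_force: 0.0
```

drive_tool --pt "-0.1 0 0 0 0 0 0" --pt "0.1 0 0 0 0 0 0" --pt "0.17 0 0 0 0 0 0" --pt "0.17 0 0 0 0 0 0" --pt "0.17 0 0 0 0 0 0" --pt "0.17 0 0 0 0 0 0"

```text
clock: 5.32
tool_pos: [0.5338, 0.2071, 0.0605]
tool_rot: [-0.0, 0.985, 0.174, -0.0]
force: [0.2, 0.9, -0.4]
gripper_width: 0.0386
finger_force: 5.6
```

drive_tool --pt "0.2 0 0 0 0 0 0" --pt "0.2 0 0 0 0 0 0" --pt "0.2 0 0 0 0 0 0"

```text
clock: 5.7
tool_pos: [0.5338, 0.2071, 0.0605]
tool_rot: [-0.0, 0.985, 0.173, -0.0]
force: [0.1, 1.1, -0.0]
gripper_width: 0.0351
finger_force: 6.4
```

drive_tool --pt "0.2 0 0 -0.015 0 0 0" --pt "0.2 0 0 -0.03 0 0 0" --pt "0.2 0 0 -0.045 0 0 0" --pt "0.2 0 0 -0.045 0 0 0" --pt "0.2 0 0 -0.03 0 0 0" --pt "0.2 0 0 -0.01 0 0 0" --pt "0.2 0 0 0 0 0 0"

```text
clock: 6.58
tool_pos: [0.534, 0.2071, 0.236]
tool_rot: [0.0, 0.985, 0.173, 0.0]
force: [0.2, 0.6, -0.9]
gripper_width: 0.0349
finger_force: 6.2
```

drive_tool --pt "0.2 -0.009 0.018 0 0 0 0" --pt "0.2 -0.017 0.033 0 0 0 0" --pt "0.2 -0.02 0.039 0 0 0 0" --pt "0.2 -0.02 0.039 0 0 0 0" --pt "0.2 -0.02 0.039 0 0 0 0" --pt "0.2 -0.02 0.039 0 0 0 0" --pt "0.2 -0.02 0.039 0 0 0 0" --pt "0.2 -0.02 0.039 0 0 0 0" --pt "0.2 -0.02 0.039 0 0 0 0" --pt "0.2 -0.02 0.039 0 0 0 0" --pt "0.2 -0.02 0.039 0 0 0 0" --pt "0.2 -0.016 0.033 0 0 0 0" --pt "0.2 -0.013 0.025 0 0 0 0" --pt "0.2 0 0 0 0 0 0" --pt "0.2 0 0 0 0 0 0"

```text
clock: 8.45
tool_pos: [0.4692, -0.305, 0.2342]
tool_rot: [-0.001, 0.985, 0.173, -0.001]
force: [-0.2, -0.1, -1.5]
gripper_width: 0.035
finger_force: 6.2
```

Run:
```python
from h import *
s,R=pose();f=grab('wrist','w2');X=world(f)
hsv=cv2.cvtColor(f['color'],cv2.COLOR_RGB2HSV).astype(int);H,S,V=hsv[...,0],hsv[...,1],hsv[...,2];z=X[...,2]
near=(abs(X[...,0]-.527)<.09)&(abs(X[...,1]+.287)<.09)
r=lambda n,m:print(n,m.sum(),cv2.minAreaRect((X[m][:,:2]*1000).astype(np.float32)) if m.sum()>5 else '',np.median(X[m],0).round(4) if m.any() else '')
r('green',near&(z>.060)&(z<.07)&(H>40)&(H<85)&(S>100))
r('red',near&(z>.060)&(z<.07)&((H<8)|(H>172))&(S>120))
r('white',near&(z>.060)&(z<.07)&(S<60)&(V>120))
r('rack',near&(z>.02)&(z<.03)&(V<70))
r('orange',(H>6)&(H<20)&(S>150)&(z>.12)&(z<.22)&near)
```

```text
t 8.45 p [ 0.4692 -0.305   0.2342] x-yaw 19.95 zax [-0.0019  0.002  -1.    ] F [-0.2 -0.1 -1.5] w 0.035 ff 6.180822419410106
green 106 ((525.3997192382812, -289.0537414550781), (25.662355422973633, 7.244503974914551), 20.034425735473633) [ 0.5222 -0.2901  0.0657]
red 166 ((540.551513671875, -330.71441650390625), (25.771581649780273, 8.147037506103516), 19.275379180908203) [ 0.5408 -0.3305  0.0655]
white 170 ((516.6231079101562, -264.861328125), (25.666351318359375, 44.178993225097656), 19.906023025512695) [ 0.5113 -0.2483  0.0656]
rack 480 ((521.176513671875, -291.0495300292969), (38.17473220825195, 97.99952697753906), 19.96310043334961) [ 0.5185 -0.315   0.0257]
orange 171 ((470.82476806640625, -303.6455383300781), (11.672398567199707, 26.619714736938477), 20.317522048950195) [ 0.4724 -0.3109  0.2089]
```

View pics/w2.png

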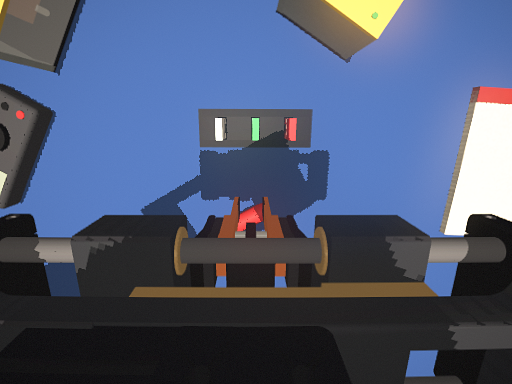

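The wrist view shows the tongs held straight, with tips near (237,200) and (266,200). Green is at (255,129), between white at (220,129) and red at (291,129). Green's centre is (0.5254, -0.2891), yaw 20°, which agrees with the 44 mm pitch.

drive_tool --pt "0.2 0.01 0.0005 0 0 0 0" --pt "0.2 0.02 0.001 0.015 0 0 0" --pt "0.2 0.0185 0.0015 0.025 0 0 0" --pt "0.2 0.01 0.001 0.025 0 0 0" --pt "0.2 0 0 0.02 0 0 0" --pt "0.2 0 0 0.009 0 0 0" --pt "0.2 0 0 0 0 0 0" --pt "0.2 0 0 0 0 0 0"

```text
clock: 9.5
tool_pos: [0.527, -0.2899, 0.1428]
tool_rot: [0.001, 0.985, 0.173, 0.001]
force: [-0.4, 0.1, -0.7]
gripper_width: 0.0349
finger_force: 6.2
```

Run:
```python
from h import *
s,R=pose();t=np.array([.5254,-.2891,.102])
d=t-s['tool_pos'];print('tool-axis delta mm',(R.T@d*1000).round(1))
```

```text
t 9.5 p [ 0.527  -0.2899  0.1428] x-yaw 19.97 zax [ 0.0015 -0.0012 -1.    ] F [-0.4  0.1 -0.7] w 0.0349 ff 6.180872467230074
tool-axis delta mm [-1.3 -1.3 40.8]
```

drive_tool --pt "0.2 -0.001 -0.001 0.01 0 0 0" --pt "0.2 0 0 0.014 0 0 0" --pt "0.2 0 0 0.012 0 0 0" --pt "0.2 0 0 0.005 0 0 0" --pt "0.2 0 0 0 0 0 0" --pt "0.2 0 0 0 0 0 0"

```text
clock: 10.25
tool_pos: [0.5256, -0.2889, 0.1009]
tool_rot: [0.0, 0.985, 0.174, 0.0]
force: [0.2, -0.1, -0.8]
gripper_width: 0.0352
finger_force: 6.2
```

Run:
```python
from h import *
pose();f=grab('side','d3');g=grab('scene','s3')
A=cv2.resize(f['color'][220:350,220:350],(520,520),interpolation=cv2.INTER_CUBIC)
u,v=g_c=(187,135)
B=cv2.resize(g['color'][95:165,150:220],(270,270),interpolation=cv2.INTER_CUBIC)
im=np.zeros((520,790,3),np.uint8);im[:,:520]=A;im[:270,520:]=B
cv2.imwrite('pics/c3.png',im[:,:,::-1])
```

```text
t 10.25 p [ 0.5256 -0.2889  0.1009] x-yaw 19.99 zax [ 6.e-04 -4.e-04 -1.e+00] F [ 0.2 -0.1 -0.8] w 0.0352 ff 6.180804492614698
```

View pics/c3.png

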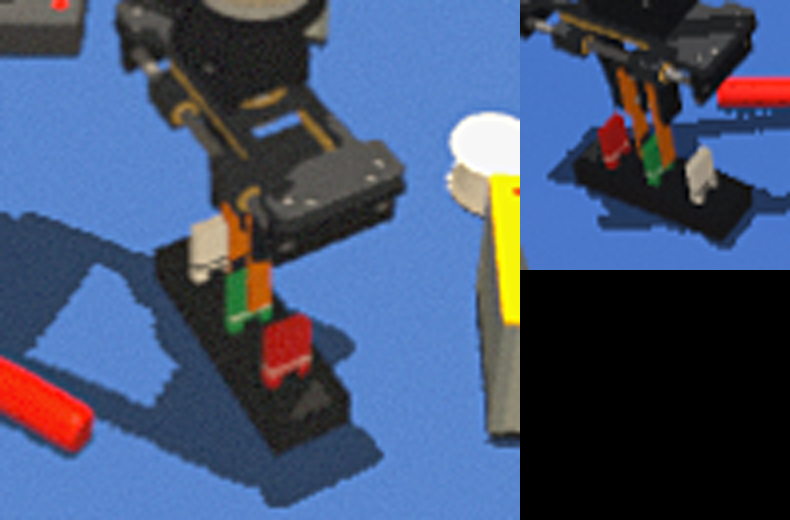

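The crops show the tips straddling green, with their ends just above its white line at about (248,318). Red and white are clear. I close now.

drive_tool --pt "0.35 0 0 0 0 0 0" --pt "0.5 0 0 0 0 0 0" --pt "0.7 0 0 0 0 0 0" --pt "0.7 0 0 0 0 0 0" --pt "0.7 0 0 0 0 0 0" --newtons 35

```text
clock: 10.98
tool_pos: [0.5254, -0.2888, 0.1007]
tool_rot: [0.0, 0.985, 0.174, 0.0]
force: [0.4, -0.3, -0.7]
gripper_width: 0.0222
finger_force: 35.0
```

drive_tool --pt "0.7 0 0 -0.003 0 0 0" --pt "0.7 0 0 -0.006 0 0 0" --pt "0.7 0 0 -0.01 0 0 0" --pt "0.7 0 0 -0.015 0 0 0" --pt "0.7 0 0 -0.025 0 0 0" --pt "0.7 0 0 -0.035 0 0 0" --pt "0.7 0 0 -0.03 0 0 0" --pt "0.7 0 0 -0.01 0 0 0" --pt "0.7 0 0 0 0 0 0" --pt "0.7 0 0 0 0 0 0"

```text
clock: 12.22
tool_pos: [0.5245, -0.2881, 0.2329]
tool_rot: [-0.001, 0.985, 0.174, -0.001]
force: [0.1, 0.7, -1.6]
gripper_width: 0.0221
finger_force: 35.0
```

Run:
```python
from h import *
s,R=pose();f=grab('side','d4');g=grab('wrist','w4')
u,v=proj(f,[.5254,-.2889,.15])[0].astype(int);print(u,v)
A=cv2.resize(f['color'][v-65:v+65,u-65:u+65],(400,400),interpolation=cv2.INTER_CUBIC)
B=cv2.resize(g['color'][120:270,180:330],(400,400),interpolation=cv2.INTER_CUBIC)
cv2.imwrite('pics/c4.png',np.hstack([A,B])[:,:,::-1])
for n,q in(('side',f),('wrist',g)):
    X=world(q);hsv=cv2.cvtColor(q['color'],cv2.COLOR_RGB2HSV).astype(int);H,S=hsv[...,0],hsv[...,1]
    for nm,m in(('green',(H>40)&(H<85)&(S>100)),('orange',(H>5)&(H<20)&(S>150)&(X[...,2]<.245))):
        m&=np.linalg.norm(X[...,:2]-s['tool_pos'][:2],axis=-1)<.03;m&=X[...,2]>.09
        P=X[m]
        if len(P)>5:
            L=(P-s['tool_pos'])@R*1000;print(n,nm,len(P),'tool mm min',np.percentile(L,2,0).round(1),'max',np.percentile(L,98,0).round(1),'z',P[:,2].min().round(3))
```

```text
t 12.225 p [ 0.5245 -0.2881  0.2329] x-yaw 19.98 zax [-0.0022  0.0017 -1.    ] F [ 0.1  0.7 -1.6] w 0.0221 ff 34.999525013845414
282 260
side green 111 tool mm min [-14.1  -1.1  35.1] max [ 9.8  7.  88.9] z 0.14
side orange 149 tool mm min [ -9.   -9.6 -10.7] max [ 4.6 20.4 91.1] z 0.139
wrist green 401 tool mm min [-7.2 -4.3 33.9] max [13.3  3.2 91.5] z 0.139
wrist orange 437 tool mm min [  2.  -11.5 -11.5] max [ 8.8  9.9 50.2] z 0.18
```

View pics/c4.png

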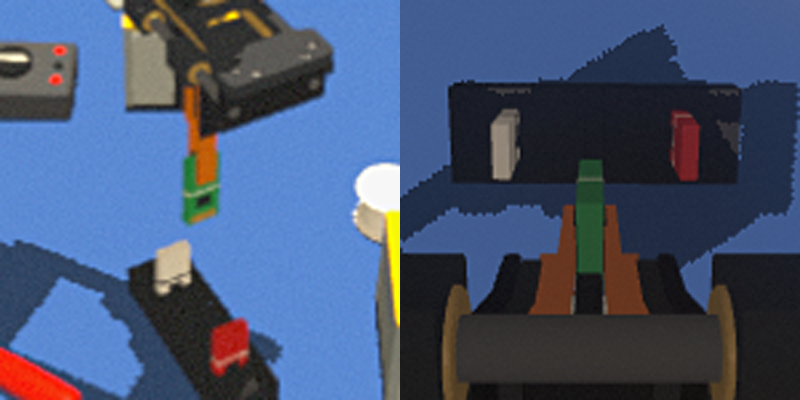

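Green hangs upright in the tongs in both crops: foot at (200,215) on the left, white line at (590,178) on the right. Red and white are still in the rack. Now I rotate to the box yaw and fly to beside the slot.

drive_tool --pt "0.7 0 0 -0.002 0 0 0.05" --pt "0.7 0 0 -0.002 0 0 0.1" --pt "0.7 0 0 -0.002 0 0 0.104" --pt "0.7 0 0 -0.002 0 0 0.104" --pt "0.7 0 0 -0.002 0 0 0.1" --pt "0.7 0 0 0 0 0 0.05" --pt "0.7 0 0 0 0 0 0" --pt "0.7 -0.003 -0.015 0 0 0 0" --pt "0.7 -0.006 -0.03 0 0 0 0" --pt "0.7 -0.007 -0.04 0 0 0 0" --pt "0.7 -0.007 -0.04 0 0 0 0" --pt "0.7 -0.007 -0.04 0 0 0 0" --pt "0.7 -0.007 -0.04 0 0 0 0" --pt "0.7 -0.007 -0.04 0 0 0 0" --pt "0.7 -0.007 -0.04 0 0 0 0" --pt "0.7 -0.006 -0.03 0 0 0 0" --pt "0.7 -0.004 -0.015 0 0 0 0" --pt "0.7 0 0 0 0 0 0" --pt "0.7 0 0 0 0 0 0"

```text
clock: 14.7
tool_pos: [0.5174, 0.0461, 0.2445]
tool_rot: [0.0, 0.997, -0.08, -0.0]
force: [-0.7, -0.0, -0.9]
gripper_width: 0.0227
finger_force: 35.0
```

```bash
cat >> h.py <<'E'
def slotmeas(f,s,R):
    """slot + module-in-hand in tool frame (mm), from a wrist frame"""
    X=world(f);hsv=cv2.cvtColor(f['color'],cv2.COLOR_RGB2HSV).astype(int);H,S,V=hsv[...,0],hsv[...,1],hsv[...,2];z=X[...,2]
    h,w=z.shape;u,v=np.meshgrid(np.arange(w),np.arange(h))
    n=cv2.undistortPoints(np.stack([u,v],-1).reshape(-1,1,2).astype(float),f['intrinsics'],f['dist'],None).reshape(h,w,2)
    M=np.array(f['view']);c=-M[:3,:3].T@M[:3,3];d=np.dstack([n,np.ones((h,w))])@M[:3,:3]
    Q=c+d*((.1-c[2])/d[...,2])[...,None]
    yel=(H>20)&(H<36)&(S>110)&(V>170)
    P=X[yel&(abs(z-.1)<.006)&(np.linalg.norm(X[...,:2]-[.576,.04],axis=-1)<.1)]
    print('plate',cv2.minAreaRect((P[:,:2]*1000).astype(np.float32)),'z',np.median(P[:,2]))
    m=~yel&(abs(Q[...,0]-.576)<.025)&(abs(Q[...,1]-.04)<.025)
    k,l,st,ce=cv2.connectedComponentsWithStats(m.astype(np.uint8))
    for i in range(1,k):
        if st[i,4]>40:
            q=Q[l==i];r=cv2.minAreaRect((q[:,:2]*1000).astype(np.float32));t=np.array([*r[0],100])/1000-s['tool_pos']
            print('slot',st[i,4],ce[i].round(),r,'tool mm',(R.T@t*1000).round(1))
    m=(H>40)&(H<85)&(S>100)&(np.linalg.norm(X[...,:2]-s['tool_pos'][:2],axis=-1)<.03)&(z>.1)
    L=(X[m]-s['tool_pos'])@R*1000
    F=L[(L[:,2]>50)&(L[:,2]<88)]
    if len(F)>5: print('module',len(L),'front x',np.median(F[:,0]).round(2),'y',np.percentile(F[:,1],[3,50,97]).round(1),'zmax',np.percentile(L[:,2],[2,98]).round(1), 'x by depth',np.polyfit(F[:,2],F[:,0],1).round(3),'y by depth',np.polyfit(F[:,2],F[:,1],1).round(3))
E
python3 - <<'E'
from h import *
s,R=pose();f=grab('wrist','w5');slotmeas(f,s,R)
E
```

```text
t 14.7 p [0.5174 0.0461 0.2445] x-yaw -9.14 zax [-1.e-04 -6.e-04 -1.e+00] F [-0.7 -0.  -0.9] w 0.0227 ff 34.99957886058837
plate ((594.5370483398438, 36.863136291503906), (110.54014587402344, 91.7431411743164), 81.57118225097656) z 0.10061010434094106
slot 388 [248. 129.] ((575.3400268554688, 39.95159149169922), (13.43114948272705, 31.3676700592041), 80.86246490478516) tool mm [ 58.2  -3.3 144.5]
slot 194 [246. 150.] ((552.7117919921875, 40.21763610839844), (49.54169464111328, 8.967061996459961), 80.86768341064453) tool mm [3.580e+01 1.000e-01 1.445e+02]
module 374 front x 12.63 y [-3.4 -0.   3.5] zmax [-48.1  88.5] x by depth [2.0000e-03 1.2536e+01] y by depth [ 0.01  -0.609]
```

View pics/w5.png

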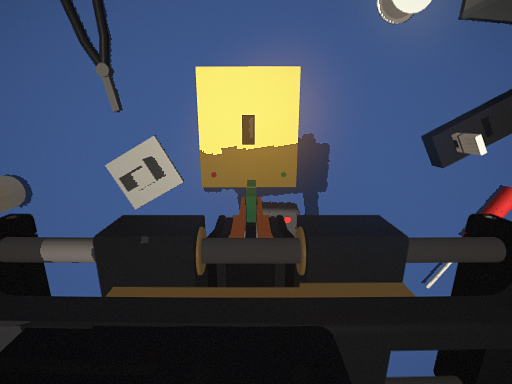

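The wrist view shows the slot at (248,129) on the yellow plate and green hanging at (251,197). The slot is at (0.5753, 0.0400), yaw -9.1°, measured 31.4×13.4 with bevel. The tool yaw already matches, and the module sits 0.4 mm back in x. I move over the slot and lower to just above the mouth.

drive_tool --pt "0.7 0.008 -0.0005 0 0 0 0" --pt "0.7 0.016 -0.001 0 0 0 0" --pt "0.7 0.018 -0.001 0.004 0 0 0" --pt "0.7 0.0116 -0.0005 0.01 0 0 0" --pt "0.7 0.005 -0.0003 0.014 0 0 0" --pt "0.7 0 0 0.009 0 0 0" --pt "0.7 0 0 0 0 0 0" --pt "0.7 0 0 0 0 0 0" --pt "0.7 0 0 0 0 0 0"

```text
clock: 15.88
tool_pos: [0.576, 0.0409, 0.2083]
tool_rot: [-0.0, 0.997, -0.079, 0.001]
force: [0.1, 0.4, -1.7]
gripper_width: 0.0224
finger_force: 35.0
```

Run:
```python
from h import *
s,R=pose();f=grab('wrist','w6');slotmeas(f,s,R)
d=np.array([.57534,.03995,.204])-s['tool_pos'];print('need (add +.4 x)',(R.T@d*1000).round(2))
cv2.imwrite('pics/c6.png',cv2.resize(f['color'][110:260,170:330],(640,600),interpolation=cv2.INTER_CUBIC)[:,:,::-1])
```

```text
t 15.875 p [0.576  0.0409 0.2083] x-yaw -9.12 zax [ 1.3e-03 -1.0e-04 -1.0e+00] F [ 0.1  0.4 -1.7] w 0.0224 ff 34.99956752057187
plate ((571.1384887695312, 40.561405181884766), (110.0029067993164, 95.19196319580078), 80.96572875976562) z 0.1007804030279277
slot 637 [251. 196.] ((570.2394409179688, 42.297119140625), (24.230472564697266, 40.786312103271484), 80.89772033691406) tool mm [ -6.   -0.5 108.3]
module 361 front x 12.67 y [-3.5 -0.1  3.5] zmax [33.6 87.1] x by depth [1.000e-03 1.261e+01] y by depth [-0.021  1.281]
need (add +.4 x) [-0.51  1.01  4.34]
```

View pics/c6.png

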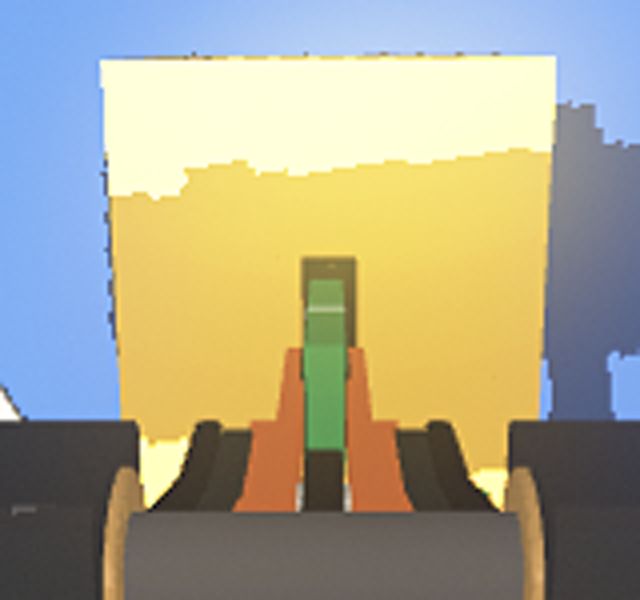

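The crop shows the module foot at about (326,285) and the slot mouth spanning x 302–356. It needs about 1 mm to the right (+y tool), which agrees with the pose estimate.

drive_tool --pt "0.7 0 0.0009 0 0 0 0" --pt "0.7 0 0 0.003 0 0 0" --pt "0.7 0 0 0.003 0 0 0" --pt "0.7 0 0 0 0 0 0" --pt "0.7 0 0 0 0 0 0" --pt "0.7 0 0 0 0 0 0"

```text
clock: 16.68
tool_pos: [0.5757, 0.0399, 0.2016]
tool_rot: [0.0, 0.997, -0.08, 0.0]
force: [0.3, -0.4, -1.0]
gripper_width: 0.0225
finger_force: 35.0
```

Run:
```python
from h import *
s,R=pose();f=grab('wrist','w7')
d=np.array([.57534,.03995,.1666])-s['tool_pos'];print('need (add +.4 x)',(R.T@d*1000).round(2))
X=world(f);hsv=cv2.cvtColor(f['color'],cv2.COLOR_RGB2HSV).astype(int);H,S,V=hsv[...,0],hsv[...,1],hsv[...,2]
yel=(H>20)&(H<36)&(S>90)&(V>150);g=(H>40)&(H<85)&(S>100)
for r in range(172,200,2):
    o=np.where(~yel[r,225:280])[0]+225;q=np.where(g[r,225:280])[0]+225
    print(r,(o.min(),o.max()) if len(o) else '',(q.min(),q.max()) if len(q) else '')
```

```text
t 16.675 p [0.5757 0.0399 0.2016] x-yaw -9.12 zax [ 1.e-04 -0.e+00 -1.e+00] F [ 0.3 -0.4 -1. ] w 0.0225 ff 34.999621636234224
need (add +.4 x) [-3.300e-01  3.000e-02  3.501e+01]
172  
174  
176 (np.int64(245), np.int64(257)) 
178 (np.int64(245), np.int64(257)) 
180 (np.int64(245), np.int64(257)) (np.int64(248), np.int64(252))
182 (np.int64(245), np.int64(257)) (np.int64(248), np.int64(254))
184 (np.int64(245), np.int64(257)) (np.int64(247), np.int64(255))
186 (np.int64(245), np.int64(257)) 
188 (np.int64(245), np.int64(257)) (np.int64(247), np.int64(255))
190 (np.int64(245), np.int64(257)) (np.int64(247), np.int64(255))
192 (np.int64(245), np.int64(257)) (np.int64(247), np.int64(255))
194 (np.int64(245), np.int64(257)) (np.int64(246), np.int64(255))
196 (np.int64(244), np.int64(258)) (np.int64(246), np.int64(255))
198 (np.int64(241), np.int64(261)) (np.int64(246), np.int64(255))
```

Centred (slot columns 245–257, module 247–255). Lowering gently while watching the force.

drive_tool --pt "0.7 0 0 0.003 0 0 0" --pt "0.7 0 0 0.003 0 0 0" --pt "0.7 0 0 0.003 0 0 0" --pt "0.7 0 0 0.003 0 0 0" --pt "0.7 0 0 0 0 0 0"

```text
clock: 17.35
tool_pos: [0.5754, 0.0399, 0.1891]
tool_rot: [0.0, 0.997, -0.08, -0.0]
force: [-0.2, -0.1, -1.4]
gripper_width: 0.0225
finger_force: 35.0
```

drive_tool --pt "0.7 0 0 0.004 0 0 0" --pt "0.7 0 0 0.005 0 0 0" --pt "0.7 0 0 0.005 0 0 0" --pt "0.7 0 0 0.004 0 0 0" --pt "0.7 0 0 0.001 0 0 0" --pt "0.7 0 0 0 0 0 0" --pt "0.7 0 0 0 0 0 0"

```text
clock: 18.23
tool_pos: [0.5758, 0.0399, 0.1708]
tool_rot: [-0.0, 0.997, -0.08, 0.0]
force: [-0.8, -0.2, -1.6]
gripper_width: 0.0223
finger_force: 35.0
```

Run:
```python
from h import *
pose();g=grab('wrist','w8');f=grab('side','d8');s=grab('scene','s8')
out=[]
for q,k in((g,22),(f,22),(s,22)):
    u,v=proj(q,[.5755,.04,.1])[0].astype(int)
    out.append(cv2.resize(q['color'][v-k:v+k,u-k:u+k],(264,264),interpolation=cv2.INTER_CUBIC))
cv2.imwrite('pics/c8.png',np.hstack(out)[:,:,::-1])
# white line height in wrist view: pixel on front face plane -> depth
X=world(g);hsv=cv2.cvtColor(g['color'],cv2.COLOR_RGB2HSV).astype(int)
u=251
for r in range(174,216,2): print(r,g['color'][r,u],(X[r,u]*1000).round(1))
```

```text
t 18.225 p [0.5758 0.0399 0.1708] x-yaw -9.12 zax [ 4.e-04 -0.e+00 -1.e+00] F [-0.8 -0.2 -1.6] w 0.0223 ff 34.99960794928484
174 [236 203  93] [598.6  36.3 101.9]
176 [236 202  93] [596.6  36.6 100.5]
178 [234 199  91] [595.   36.9 101.5]
180 [235 200  92] [593.2  37.2 101.5]
182 [163 137  66] [591.3  37.5 100.7]
184 [133 141  75] [588.3  37.9  95.6]
186 [149 162 102] [588.2  38.  102.6]
188 [125 144  75] [588.1  38.  109.8]
190 [122 144  76] [588.4  38.  117.8]
192 [120 142  76] [588.5  38.  124.4]
194 [116 139  74] [588.3  38.  129.8]
196 [116 151  83] [588.7  38.  137.1]
198 [115 156  85] [587.2  38.2 137.2]
200 [112 155  85] [585.3  38.5 135.9]
202 [110 154  85] [583.7  38.8 135.8]
204 [104 151  82] [582.3  39.  136.5]
206 [104 151  83] [580.5  39.3 135.8]
208 [101 150  82] [578.8  39.5 135.5]
210 [ 97 147  82] [577.5  39.8 136.4]
212 [ 96 146  82] [576.1  40.  136.8]
214 [ 94 146  82] [574.4  40.3 136.4]
```

View pics/c8.png

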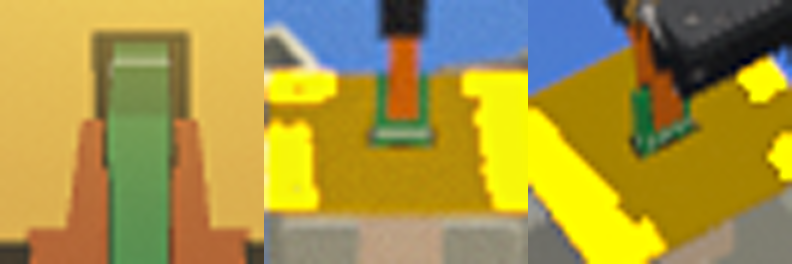

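The crops show the module well into the slot with the white line still above the plate. The top face at 136.4 against the plate at 100.8 (same camera), and the kinematics, both say about 5 mm to go.

drive_tool --pt "0.7 0 0 0.002 0 0 0" --pt "0.7 0 0 0.002 0 0 0" --pt "0.7 0 0 0.001 0 0 0" --pt "0.7 0 0 0 0 0 0" --pt "0.7 0 0 0 0 0 0" --pt "0.7 0 0 0 0 0 0"

```text
clock: 19.12
tool_pos: [0.5757, 0.0399, 0.1656]
tool_rot: [0.0, 0.997, -0.08, 0.0]
force: [0.0, -0.2, -0.3]
gripper_width: 0.0227
finger_force: 35.0
```

Run:
```python
from h import *
s,R=pose();g=grab('wrist','w9');f=grab('side','d9');sc=grab('scene','s9')
X=world(g);H=cv2.cvtColor(g['color'],cv2.COLOR_RGB2HSV).astype(int)
m=(H[...,0]>40)&(H[...,0]<85)&(H[...,1]>80)&(abs(X[...,2]-.131)<.006)&(np.linalg.norm(X[...,:2]-s['tool_pos'][:2],axis=-1)<.02)
L=(X-s['tool_pos'])@R;m&=L[...,0]<.009
y=(H[...,0]>20)&(H[...,0]<36)&(H[...,1]>90)&(abs(X[...,2]-.1)<.005)
print('top',np.median(X[m][:,2]),m.sum(),'plate near',np.median(X[y][:,2]))
out=[]
for q,k in((g,22),(f,22),(sc,22)):
    u,v=proj(q,[.5755,.04,.1])[0].astype(int)
    out.append(cv2.resize(q['color'][v-k:v+k,u-k:u+k],(264,264),interpolation=cv2.INTER_CUBIC))
cv2.imwrite('pics/c9.png',np.hstack(out)[:,:,::-1])
```

```text
t 19.125 p [0.5757 0.0399 0.1656] x-yaw -9.12 zax [ 1.e-04 -0.e+00 -1.e+00] F [ 0.  -0.2 -0.3] w 0.0227 ff 34.99969226424582
top 0.1307222873298 220 plate near 0.10074190596272958
```

View pics/c9.png

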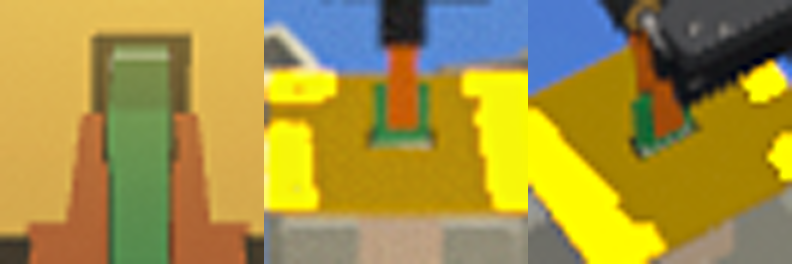

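The crops show the white line at the slot mouth in all three views. The module top measures 30.0 mm above the plate, so the line is level with the plate top. The arm is still and the wrist force is near zero, so I hand in.

```bash
python3 -c "
from station import ctrl
print(ctrl.finish_job())"
```

```text
the job is handed in; nothing more can be done
None
```

The job is handed in after about 19 s of robot time: the tongs hold the green module in the left-hand test box's slot, its white line level with the top of the plate to within the camera's accuracy (module top measured 30.0 mm above the plate) and its foot well clear of the box floor.

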